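# Shut both oil-drum taps

### The arm

A 6-joint arm with a two-finger parallel gripper is mounted at the origin on the work surface. World frame = base frame: x ahead of the robot, y to its left, z up, the work surface at z = 0. Lengths are in m, angles in rad, forces in N, time in s.
With the tool pointing down it reaches from about 0.3 to 0.775 m from the base axis. Payload 14.6 kg.
Tool frame: the origin (TCP) lies midway between the tips of the shut fingers; the grasp point (between the pads) lies 19 mm behind it (ctrl.grip_depth is the z of the grasp point in the tool frame, in m); z points along the fingers, y is the line along which they close (so a half turn about z gives the same grasp; the last joint's range is limited). The gripper opens to 94 mm and grips with 3 to 60 N. Pads are 16 mm wide; open, the fingers measure 119 mm over their backs; the gripper's body (75 mm by 177 mm) begins 78 mm behind the grasp point.
Start: joints at [1.041, 0.3, 1.521, -0, 1.321, -0.067], TCP at [0.246, 0.492, 0.205] pointing down, gripper open.
Joint ranges: [-3.03, 3.03], [-0.79, 2.21], [0.23, 2.52], [-1.04, 4.18], [0, 3.07], [-2.55, 2.55]. Speed limits (rad/s): [2.22, 2.22, 2.57, 3.14, 3.14, 3.14].

### API

Orientations are given as [roll, pitch, yaw] about the fixed x, y, z axes, in that order (R = Rz(yaw) Ry(pitch) Rx(roll)).
In Python, from station import ctrl gives the robot as it stands. The module is installed in compiled form; this text tells all that it offers.
- The arm moves only by the tool carry_out, never from a script. Its argument "commands" is a list of rows, each a list of 3 entries, a list of its own where there are three numbers: the closure, from 0 (fully open) to 1 (shut), then the shift along the tool's x, y, z in mm, then the turn, a rotation vector about the tool's x, y, z in rad. In form: [[gripper, [tx, ty, tz], [wx, wy, wz]], ...]. A call has 1 to 10 rows; each row shifts and turns the commanded pose from where the row before left it, along the tool's axes as they then stand; what a row does not reach is not made up. A row lasts 1/8 s, in which the tool goes at most 62.5 mm and 10.7 degrees, less where a joint would pass 70% of its speed; a pose out of reach is approached as far as the arm can. A call with a gripper value outside its range is refused whole. The fingers move at their own pace and stop on an object; "squeeze" is the grip in N (left out, the last holds). Time passes only in rows, so rows that do not move let the fingers close. It gives the time, the measured TCP pose, the force, the opening and the grip force at its end, in the units of the state.
- ctrl.get_obs(): the state, without advancing time (a new reading comes with each control period).
- ctrl.camera(name): name is "scene" or "top"; returns a dict with "img" (420x560x3 uint8, blue, green, red), "camera_matrix" (3x3 intrinsics, pixels), "rvec" (rotation vector, rad) and "tvec" (3), from world to camera coordinates, as OpenCV has them. Camera axes: x right, y down, z forward; pixel columns grow to the right and rows downward; lengths in m; the calibration is good to about 2 mm. A picture is of the moment at which its call begins. There is no depth.
- ctrl.hand_in(): hands the job in; it is judged then, once.
Trained networks look in the newest picture that a camera, given by its name, has taken for a name from the list of things; names that differ only in an ending like _2 or _b are one class to them, and where a whole thing is asked for, a point or a joint stands for the part that bears it (a point fixed in the world has none). Each returns a list of dicts, best first, with "score" (0 to 1); they miss things now and then, are a little off and sometimes report something else, mostly with a low value. They report only what shows in the picture. A call takes as long as a camera call.
- ctrl.outline_of(thing, camera): "region" (420x560 bool, what is visible of it).
- ctrl.place_of(thing, camera): "at" ([x, y, z] in m, in world coordinates, good to about 4 mm: a listed point, or the origin of a listed thing).
The state is a dict: "time_s": time; "qpos": joint angles; "joint_vel": joint speeds; "tau": joint torques, N m; "ee_pos": TCP position; "eef_rot": TCP orientation; "force": force on the tool from outside, world axes, zero at the start; "moment": the same for the moment, N m; "grip_width": finger opening in m; "grip_force": force on a finger pad.
Only numpy, scipy, OpenCV 4.12 (cv2) and the standard library are available. Lean on these libraries where they do the work, as an engineer would, in place of code of your own. Each camera call takes 0.05 s, during which the arm holds its last target. There are 200 camera calls.

### The job

The two steel oil drums stand empty, waiting to be refilled, but their taps have been left open. Push the lever of each tap round with a fingertip until it is fully shut, against its stop and square across the pipe; do not pinch the levers, and leave the jug, bowl, bottle and jar standing where they are.

Things in the scene. Friction and masses are not known exactly. Their poses are not given: they have to be found in the camera images.
- left_drum: left one of two identical steel oil drums, fixed, on a wooden crate (230 x 250, 120 mm high). Drum 180 mm across, 120 to 355 mm above the table, lid knob to 390 mm. Origin on drum's axis at table level; own -x is the way the tap sticks out, roughly -y. Tap pipe (28 mm thick) at height 160 mm; its spout bends down at own x = -212 mm and ends 112 mm above the table
- left_tap (a joint): angle of the left tap's lever (rad). 0: fully open, lever in line with the pipe, pointing along the drum's own -x. 1.571: fully shut, against the stop, lever square across the pipe, pointing along the drum's own +y. Closes clockwise seen from above. Stays where left: friction 0.3 N m, 3 to 5 N at the grip
- left_stem (a point): on the left tap's vertical stem axis, about which the lever turns, at the lever grip's mid height, 212 mm above the table; 165 mm along own -x from the drum's axis. The lever is a flat steel bar with a black grip 82 mm long, 15.5 mm wide, 10 mm thick, from 32 to 114 mm out from this point. Its outer half is clear of drum and pipe; only jug or bowl is below
- left_grip (a point): centre of the left lever's black grip (82 x 15.5 x 10 mm), 73 mm out from the stem axis, 212 mm above the table; moves with the lever. Own -x points outwards along the lever, own +y in the closing direction, so the tap is closed by pushing on the grip's own -y side
- right_drum: right one of two identical steel oil drums, fixed, on a wooden crate (230 x 250, 120 mm high). Drum 180 mm across, 120 to 355 mm above the table, lid knob to 390 mm. Origin on drum's axis at table level; own -x is the way the tap sticks out, roughly +y. Tap pipe (28 mm thick) at height 160 mm; its spout bends down at own x = -212 mm and ends 112 mm above the table
- right_tap (a joint): angle of the right tap's lever (rad). 0: fully open, lever in line with the pipe, pointing along the drum's own -x. 1.571: fully shut, against the stop, lever square across the pipe, pointing along the drum's own +y. Closes clockwise seen from above. Stays where left: friction 0.3 N m, 3 to 5 N at the grip
- right_stem (a point): on the right tap's vertical stem axis, about which the lever turns, at the lever grip's mid height, 212 mm above the table; 165 mm along own -x from the drum's axis. The lever is a flat steel bar with a black grip 82 mm long, 15.5 mm wide, 10 mm thick, from 32 to 114 mm out from this point. Its outer half is clear of drum and pipe; only jug or bowl is below
- right_grip (a point): centre of the right lever's black grip (82 x 15.5 x 10 mm), 73 mm out from the stem axis, 212 mm above the table; moves with the lever. Own -x points outwards along the lever, own +y in the closing direction, so the tap is closed by pushing on the grip's own -y side
- jug: steel jug, 80 mm across, 92 mm high, handle on one side, loose, under the left spout; origin at the centre of its underside. Leave alone
- bowl: steel bowl, 110 mm across, 50 mm high, loose, under the right spout; origin at the centre of its underside. Leave alone
- bottle: green glass oil bottle, 62 mm across, 225 mm high, loose, standing in the middle at the far side; origin at the centre of its underside. Leave alone
- jar: jar of sauce, 68 mm across, 85 mm high, loose, standing in the middle; origin at the centre of its underside. Leave alone

How it is judged:
At the end, for the whole second after the job is handed in: Both levers stand within 0.07 rad (4 degrees) of the shut stop at 1.571 rad and are at rest; the jug, bowl, bottle and jar stand upright within 20 mm of where they were (value of joint each of left_tap, right_tap above 1.5 rad and not (velocity of joint left_tap above 0.05 rad/s or velocity of joint left_tap below -0.05 rad/s) and not (velocity of joint right_tap above 0.05 rad/s or velocity of joint right_tap below -0.05 rad/s) and distance of each of jug, bowl, bottle, jar from where it was at the start of the episode below 0.02 m and angle between each of jug, bowl, bottle, jar's own z axis and vertical below 0.1 rad); the robot touches nothing.
It fails at once if the left lever is pinched between the fingers (contact force between the fingers and left_tap_c2 above 1 N and contact force between the fingers and left_tap_c1 above 1 N).
It fails at once if the right lever is pinched between the fingers (contact force between the fingers and right_tap_c2 above 1 N and contact force between the fingers and right_tap_c1 above 1 N).
It fails at once if the jug, bowl, bottle or jar is lifted, knocked over or pushed away (distance of any of jug, bowl, bottle, jar from where it was at the start of the episode above 0.03 m or height (world z) of any of jug, bowl, bottle, jar above 0.015 m or angle between any of jug, bowl, bottle, jar's own z axis and vertical above 0.4 rad).
It also fails if it takes over 64 s, if anything falls off the work surface, if the arm or the gripper's body presses on something with over 40 N, if the wrist force passes 120 N, or if a joint passes its speed limit or range.

## Working session

There is one attempt and no reset: what is moved stays moved. The work goes in short steps, Python scripts to look and compute and a tool call to move; the robot and the scene stay as the last step left them, time stands still between calls to the robot, and variables do not carry over. Pictures are saved under pics/ and viewed, at most 10 in all, crops included, and the job is handed in when it is done.

Besides the shell and the picture viewer there is one more tool, called as name([rows], argument=value, ...), one row to a line, values as JSON. carry_out: Moves the arm, as the interface text tells. Its arguments: {"type":"object","properties":{"commands":{"type":"array","items":{"type":"array"}},"squeeze":{"type":"number"}},"required":["commands"]}

```bash
mkdir -p pics
python3 - <<'E'
from station import ctrl
import cv2,numpy as np
o=ctrl.get_obs();print(o['time_s'],o['ee_pos'],o['eef_rot'],o['grip_width'],ctrl.grip_depth)
for c in ("scene","top"):
    cv2.imwrite(f"pics/{c}0.png",ctrl.camera(c)["img"])
    for t in ("left_drum","left_stem","left_grip","right_drum","right_stem","right_grip","jug","bowl","bottle","jar"):
        print(c,t,[(np.round(d["at"],3).tolist(),round(d["score"],2)) for d in ctrl.place_of(t,c)[:3]])
E
```

```text
0.0 [0.24540462 0.49190466 0.20487866] [-3.14043937e+00 -6.76103719e-05  2.67877055e+00] 0.09370562374221852 -0.0188
scene left_drum [([0.527, 0.412, -0.0], 0.88), ([0.564, 0.176, 0.212], 0.61)]
scene left_stem [([0.455, -0.383, 0.001], 0.61)]
scene left_grip [([0.568, 0.207, -0.002], 0.71)]
scene right_drum [([0.455, -0.381, 0.003], 0.6)]
scene right_stem [([0.46, -0.211, 0.212], 0.66)]
scene right_grip [([0.508, -0.162, 0.21], 0.53)]
scene jug [([0.569, 0.205, 0.002], 0.97)]
scene bowl [([0.472, -0.159, 0.003], 0.62)]
scene bottle [([0.734, -0.002, -0.003], 0.72), ([0.516, 0.015, 0.001], 0.36)]
scene jar [([0.517, 0.013, -0.006], 0.63), ([0.455, -0.382, 0.002], 0.3)]
top left_drum [([0.533, 0.408, -0.0], 0.64)]
top left_stem [([0.562, 0.249, 0.214], 0.71), ([0.474, -0.161, 0.004], 0.24)]
top left_grip [([0.554, 0.178, 0.211], 0.76)]
top right_drum [([0.451, -0.374, 0.003], 0.85)]
top right_stem [([0.458, -0.211, 0.214], 0.87)]
top right_grip [([0.511, -0.156, 0.21], 0.97)]
top jug [([0.567, 0.206, 0.003], 0.92)]
top bowl [([0.472, -0.162, 0.001], 0.89)]
top bottle [([0.733, 0.001, -0.003], 0.76)]
top jar [([0.516, 0.018, -0.0], 0.91)]
```

View pics/scene0.png

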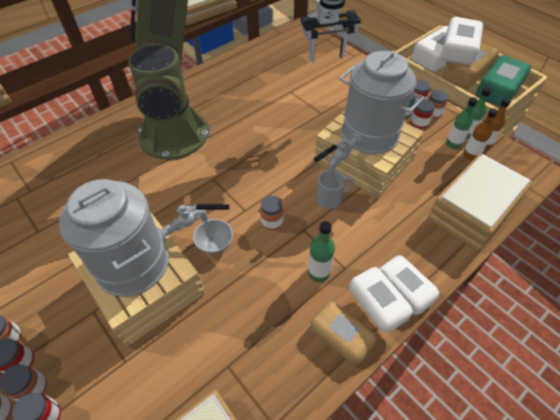

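View pics/top0.png

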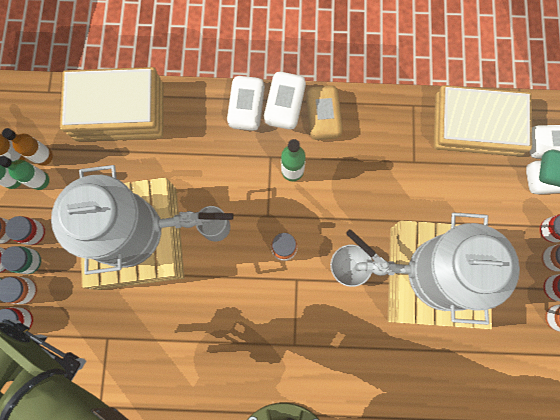

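The scene view shows the left drum's lever (black grip, about (325,152)) and the right drum's lever at (212,207). In the top view the left grip runs from (200,216) to (233,215), pointing to -y. The right grip runs from (347,232) to (373,255), about half shut. The reports that agree with the picture are the stems at about (0.562, 0.249) and (0.459, -0.211). I'll refine the grip lines from the dark pixels.

```bash
cat > h.py <<'E'
from station import ctrl
import cv2,numpy as np
def back(cam,uv,z):
    R=cv2.Rodrigues(np.array(cam["rvec"],float))[0];t=np.array(cam["tvec"],float).ravel()
    n=cv2.undistortPoints(np.array(uv,float).reshape(-1,1,2),np.array(cam["camera_matrix"]),None).reshape(-1,2)
    d=np.c_[n,np.ones(len(n))]@R; c=-R.T@t
    return c+d*((z-c[2])/d[:,2])[:,None]
def grips(name="top",z=0.215):
    cam=ctrl.camera(name);dark=cam["img"].max(2)<60
    for s,g in (("left",(0.562,0.249)),("right",(0.459,-0.211))):
        v,u=np.nonzero(dark);P=back(cam,np.c_[u,v],z)[:,:2]
        r=np.linalg.norm(P-g,axis=1);P=P[(r>.03)&(r<.125)]
        if len(P)<20: print(s,"few",len(P));continue
        m=np.median(P,0);e=np.linalg.svd(P-P.mean(0),full_matrices=False)[2][0]
        e*=np.sign(e@(m-g));q=(P-P.mean(0))@e
        print(name,s,len(P),"mean",P.mean(0).round(4),"angle",np.degrees(np.arctan2(e[1],e[0])).round(1),"len",np.ptp(q).round(3),"radius",np.linalg.norm(P.mean(0)-g).round(3))
    return cam
E
python3 - <<'E'
from h import *
for n in ("top","scene"): grips(n)
for i in range(2):
  ctrl.camera("top")
  for t in ("left_drum","left_stem","left_grip","right_drum","right_stem","right_grip"):
    print(t,[(np.round(d["at"],3).tolist(),round(d["score"],2)) for d in ctrl.place_of(t,"top")[:1]])
E
```

```text
top left 111 mean [0.5573 0.1838] angle -88.6 len 0.076 radius 0.065
top right 27 mean [ 0.5099 -0.1535] angle 47.8 len 0.078 radius 0.077
scene left 107 mean [0.563  0.1736] angle -88.6 len 0.079 radius 0.075
scene right 132 mean [ 0.512  -0.1613] angle 49.0 len 0.074 radius 0.073
left_drum [([0.531, 0.408, 0.001], 0.85)]
left_stem [([0.562, 0.248, 0.214], 0.56)]
left_grip [([0.554, 0.175, 0.211], 0.59)]
right_drum []
right_stem [([0.459, -0.213, 0.214], 0.97)]
right_grip [([0.51, -0.161, 0.212], 0.75)]
left_drum [([0.531, 0.41, -0.0], 0.57)]
left_stem [([0.563, 0.249, 0.212], 0.65)]
left_grip [([0.555, 0.179, 0.21], 0.68)]
right_drum [([0.448, -0.374, 0.004], 0.62)]
right_stem [([0.459, -0.211, 0.216], 0.8)]
right_grip [([0.511, -0.157, 0.212], 0.94)]
```

carry_out([
  [1,[0,0,-30],[0,0,0]],
  [1,[0,0,-30],[0,0,-0.154]],
  [1,[0,0,0],[0,0,-0.154]],
  [1,[0,0,0],[0,0,-0.154]],
  [1,[-10,-45,0],[0,0,0]],
  [1,[-10,-45,0],[0,0,0]],
  [1,[-10,-45,0],[0,0,0]],
  [1,[-10,-45,0],[0,0,0]],
  [1,[-10,-45,0],[0,0,0]],
  [1,[0,-45,0],[0,0,0]],
], squeeze=10)

```text
time_s: 3.15
ee_pos: [0.2955, 0.2207, 0.2655]
eef_rot: [3.142, 0.0, 3.141]
force: [0.9, -0.4, 0.6]
grip_width: 0.001
grip_force: 0.0
```

carry_out([
  [1,[-15,-30,0],[0,0,0]],
  [1,[-45,-30,0],[0,0,0]],
  [1,[-45,0,0],[0,0,0]],
  [1,[-45,0,0],[0,0,0]],
  [1,[-45,0,0],[0,0,0]],
  [1,[-45,0,0],[0,0,0]],
  [1,[-45,0,0],[0,0,0]],
  [1,[0,0,0],[0,0,0]],
  [1,[0,0,0],[0,0,0]],
])

```text
time_s: 4.28
ee_pos: [0.5799, 0.1619, 0.2653]
eef_rot: [-3.142, -0.0, 3.141]
force: [0.4, -0.2, -0.5]
grip_width: 0.0005
grip_force: 0.0
```

carry_out([
  [1,[-10,-5,0],[0,0,0]],
  [1,[0,0,0],[0,0,0]],
  [1,[0,0,15],[0,0,0]],
  [1,[0,0,15],[0,0,0]],
  [1,[0,0,15],[0,0,0]],
  [1,[0,0,0],[0,0,0]],
])

```text
time_s: 5.03
ee_pos: [0.5897, 0.1568, 0.2187]
eef_rot: [-3.141, -0.003, 3.141]
force: [0.1, 0.2, -0.0]
grip_width: 0.0003
grip_force: 0.0
```

carry_out([
  [1,[0,0,10],[0,0,0]],
  [1,[0,0,13],[0,0,0]],
  [1,[0,0,0],[0,0,0]],
  [1,[0,0,0],[0,0,0]],
])

```text
time_s: 5.52
ee_pos: [0.5904, 0.1569, 0.1977]
eef_rot: [3.142, 0.0, 3.141]
force: [-0.2, 0.8, 0.9]
grip_width: 0.0008
grip_force: 0.0
```

Run:
```python
from h import *
for n in ("scene","top"): 
    c=grips(n); P=ctrl.get_obs()["ee_pos"]; uv=cv2.projectPoints(np.array([P]),np.array(c["rvec"]),np.array(c["tvec"]),np.array(c["camera_matrix"]),None)[0].ravel(); print(uv)
    if n=="scene": cv2.imwrite("pics/s1.png",cv2.resize(c["img"][60:260,220:460],None,fx=3,fy=3))
```

```text
scene left 764 mean [0.5084 0.2419] angle -86.9 len 0.21 radius 0.054
scene right 125 mean [ 0.5117 -0.161 ] angle 48.7 len 0.075 radius 0.073
[327.43785987 165.80849638]
top left 245 mean [0.5888 0.1758] angle -90.9 len 0.139 radius 0.078
top right 111 mean [ 0.5089 -0.1556] angle 48.7 len 0.077 radius 0.075
[225.4948715  203.57771912]
```

View pics/s1.png

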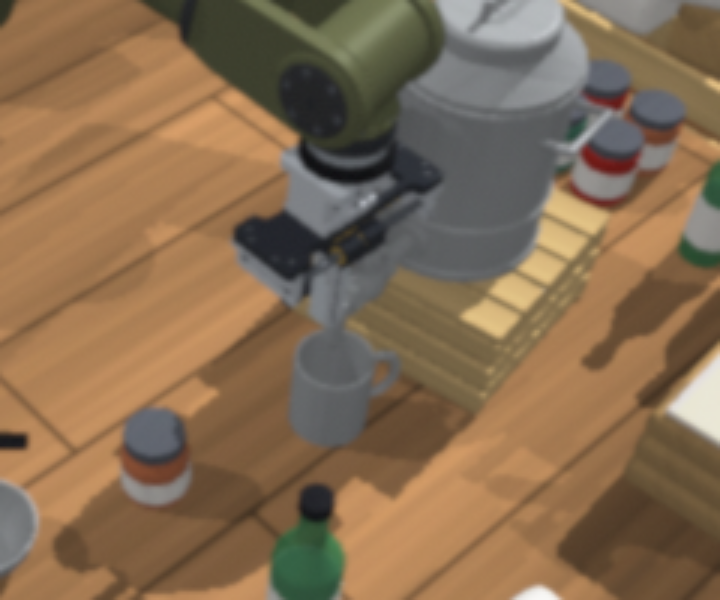

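The shut finger hangs just beyond the left lever, at crop (330,320), clear of the jug, with no contact force. I'll approach the lever and start the arc.

carry_out([
  [1,[6,0,0],[0,0,0]],
  [1,[6,0,0],[0,0,0]],
  [1,[3,0,0],[0,0,0]],
  [1,[0,0,0],[0,0,0]],
  [1,[9.3,-1.1,0],[0,0,0.1]],
  [1,[9.3,-1.1,0],[0,0,0.1]],
  [1,[9.3,-1.1,0],[0,0,0.1]],
  [1,[0,0,0],[0,0,0]],
])

```text
time_s: 6.62
ee_pos: [0.5471, 0.1564, 0.1977]
eef_rot: [3.141, -0.0, 2.841]
force: [0.3, -0.2, -0.2]
grip_width: 0.0006
grip_force: 0.0
```

Run:
```python
from h import *
c=ctrl.camera("top");cv2.imwrite("pics/t2.png",cv2.resize(c["img"][130:310,130:330],None,fx=3.3,fy=3.3))
print([(np.round(d["at"],3),d["score"]) for d in ctrl.place_of("left_grip","top")[:2]])
```

```text
[(array([0.534, 0.41 , 0.001]), 0.44), (array([0.534, 0.179, 0.212]), 0.42)]
```

View pics/t2.png

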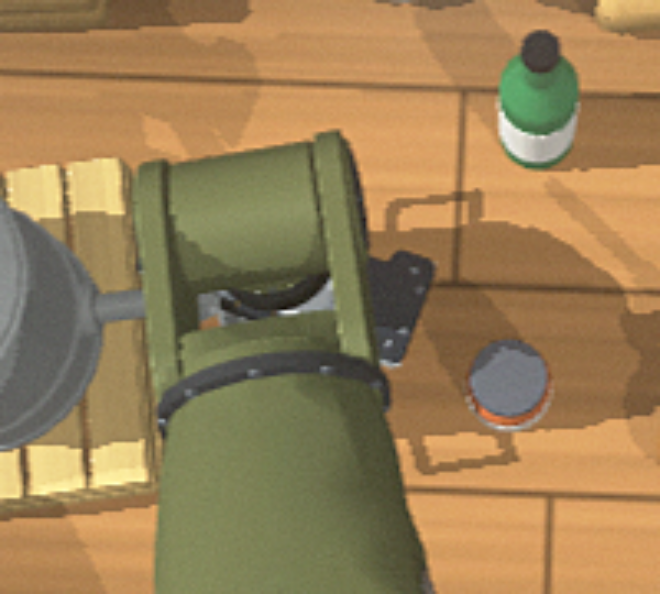

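The arm hides the grip at about crop (250,300), but the network puts it at (0.534, 0.179), which fits a lever that is turning. I'll continue and end the call while moving, so that I can read the push force.

carry_out([
  [1,[9.3,-1.1,0],[0,0,0.1]],
  [1,[9.3,-1.1,0],[0,0,0.1]],
  [1,[9.3,-1.1,0],[0,0,0.1]],
  [1,[9.3,-1.1,0],[0,0,0.1]],
  [1,[9.3,-1.1,0],[0,0,0.1]],
])

```text
time_s: 7.35
ee_pos: [0.5044, 0.1733, 0.1974]
eef_rot: [-3.141, 0.001, 2.339]
force: [1.7, -3.6, 1.0]
grip_width: 0.0003
grip_force: 1.8
```

carry_out([
  [1,[9.3,-1.1,0],[0,0,0.1]],
  [1,[9.3,-1.1,0],[0,0,0.1]],
  [1,[9.3,-1.1,0],[0,0,0.1]],
])

```text
time_s: 7.72
ee_pos: [0.4844, 0.1931, 0.1974]
eef_rot: [-3.141, 0.001, 2.039]
force: [0.8, -4.3, 1.5]
grip_width: 0.0005
grip_force: 2.1
```

carry_out([
  [1,[9.3,-1.1,0],[0,0,0.1]],
  [1,[9.3,-1.1,0],[0,0,0.1]],
  [1,[4.6,-0.6,0],[0,0,0.05]],
])

```text
time_s: 8.1
ee_pos: [0.4729, 0.2137, 0.1973]
eef_rot: [-3.14, 0.001, 1.791]
force: [-2.4, -4.9, 0.8]
grip_width: 0.0001
grip_force: 2.2
```

carry_out([
  [1,[2.5,0,0],[0,0,0.02]],
  [1,[2,0,0],[0,0,0.01]],
])

```text
time_s: 8.35
ee_pos: [0.472, 0.2173, 0.1972]
eef_rot: [-3.14, 0.002, 1.762]
force: [-2.3, -16.1, 4.1]
grip_width: 0.0003
grip_force: 7.8
```

The force rose to 16 N at an angle of -169°, where the stop was expected, so the left lever is shut. I'll back off, lift and cross to the right tap.

carry_out([
  [1,[-15,0,0],[0,0,0]],
  [1,[-20,0,0],[0,0,0]],
  [1,[0,0,-35],[0,0,0]],
  [1,[0,0,-35],[0,0,0]],
  [1,[0,0,0],[0,0,-0.161]],
  [1,[0,0,0],[0,0,-0.161]],
  [1,[0,0,0],[0,0,-0.161]],
  [1,[0,0,0],[0,0,-0.161]],
  [1,[-35,-35,0],[0,0,0]],
  [1,[-35,-35,0],[0,0,0]],
])

```text
time_s: 9.6
ee_pos: [0.4836, 0.0836, 0.2674]
eef_rot: [3.141, -0.0, 2.408]
force: [1.0, -1.0, 0.7]
grip_width: 0.0006
grip_force: 0.0
```

carry_out([
  [1,[-35,-35,0],[0,0,0]],
  [1,[-35,-35,0],[0,0,0]],
  [1,[-35,-35,0],[0,0,0]],
  [1,[-30,-30,0],[0,0,0]],
  [1,[0,0,0],[0,0,0]],
  [1,[0,0,0],[0,0,0]],
])

```text
time_s: 10.35
ee_pos: [0.4928, -0.1056, 0.2674]
eef_rot: [3.141, -0.0, 2.405]
force: [-1.2, -0.8, 0.3]
grip_width: 0.0004
grip_force: 0.0
```

Run:
```python
from h import *
for n in ("top","scene"):
    grips(n)
    for t in ("left_stem","left_grip","right_grip","jug","bowl","jar","bottle"): print(t,[(np.round(d["at"],3).tolist(),round(d["score"],2)) for d in ctrl.place_of(t,n)[:2]])
```

```text
top left 157 mean [0.4906 0.2378] angle -169.4 len 0.08 radius 0.072
top right 159 mean [ 0.4882 -0.1318] angle 50.5 len 0.155 radius 0.084
left_stem [([0.56, 0.25, 0.213], 0.95)]
left_grip [([0.484, 0.236, 0.212], 0.92)]
right_grip [([0.452, -0.377, 0.001], 0.27)]
jug [([0.568, 0.204, -0.002], 0.86)]
bowl [([0.458, -0.213, 0.213], 0.59), ([0.471, -0.159, 0.001], 0.58)]
jar [([0.517, 0.021, 0.0], 0.88)]
bottle [([0.733, 0.004, -0.002], 0.91), ([0.471, -0.16, 0.002], 0.23)]
scene left 87 mean [0.4897 0.2341] angle -170.1 len 0.077 radius 0.074
scene right 124 mean [ 0.5119 -0.1607] angle 48.7 len 0.074 radius 0.073
left_stem [([0.556, 0.251, 0.211], 0.93), ([0.568, 0.204, 0.003], 0.16)]
left_grip [([0.486, 0.235, 0.21], 0.56), ([0.459, -0.214, 0.213], 0.27)]
right_grip [([0.508, -0.162, 0.21], 0.7)]
jug [([0.571, 0.204, -0.0], 0.62)]
bowl [([0.474, -0.162, 0.002], 0.6)]
jar [([0.516, 0.012, -0.002], 0.59)]
bottle [([0.732, 0.002, -0.003], 0.82)]
```

The left lever reads -169.4° in the top view and -170.1° in the scene view, against -169.4° for shut, and the loose things have not moved. Next I'll descend beside the right lever.

carry_out([
  [1,[-19,-9,0],[0,0,0]],
  [1,[0,0,0],[0,0,0]],
  [1,[0,0,15],[0,0,0]],
  [1,[0,0,15],[0,0,0]],
  [1,[0,0,15],[0,0,0]],
  [1,[0,0,10],[0,0,0]],
  [1,[0,0,15],[0,0,0]],
  [1,[0,0,0],[0,0,0]],
  [1,[0,0,0],[0,0,0]],
])

```text
time_s: 12.28
ee_pos: [0.501, -0.1252, 0.1978]
eef_rot: [3.141, 0.0, 2.405]
force: [0.0, 0.2, 0.2]
grip_width: 0.0004
grip_force: 0.0
```

carry_out([
  [1,[-6,0,0],[0,0,0]],
  [1,[-6,0,0],[0,0,0]],
  [1,[-9.3,1.1,0],[0,0,0.1]],
  [1,[-9.3,1.1,0],[0,0,0.1]],
  [1,[-9.3,1.1,0],[0,0,0.1]],
])

```text
time_s: 12.9
ee_pos: [0.5314, -0.1516, 0.1977]
eef_rot: [3.141, -0.001, 2.102]
force: [-1.3, 3.6, 2.7]
grip_width: 0.0005
grip_force: 1.8
```

carry_out([
  [1,[-9.3,1.1,0],[0,0,0.1]],
  [1,[-9.3,1.1,0],[0,0,0.1]],
  [1,[-9.3,1.1,0],[0,0,0.1]],
  [1,[-9.3,1.1,0],[0,0,0.1]],
])

```text
time_s: 13.4
ee_pos: [0.5494, -0.1843, 0.1976]
eef_rot: [3.141, -0.001, 1.702]
force: [2.0, 3.9, 1.2]
grip_width: 0.0005
grip_force: 1.8
```

carry_out([
  [1,[-9.3,1.1,0],[0,0,0.1]],
  [1,[-4.6,0.6,0],[0,0,0.05]],
  [1,[-2.5,0,0],[0,0,0.02]],
])

```text
time_s: 13.78
ee_pos: [0.5524, -0.2001, 0.1975]
eef_rot: [3.14, -0.001, 1.534]
force: [5.5, 13.5, 0.3]
grip_width: 0.0007
grip_force: 7.2
```

carry_out([
  [1,[-2,0,0],[0,0,0]],
  [1,[0,0,0],[0,0,0]],
])

```text
time_s: 14.02
ee_pos: [0.5524, -0.2003, 0.1975]
eef_rot: [3.141, -0.004, 1.537]
force: [4.2, 16.0, 2.0]
grip_width: 0.0003
grip_force: 8.2
```

At the stop with 16 N. I'll back off, lift and check.

carry_out([
  [1,[15,0,0],[0,0,0]],
  [1,[20,0,0],[0,0,0]],
  [1,[0,0,-35],[0,0,0]],
  [1,[0,0,-35],[0,0,0]],
  [1,[35,0,0],[0,0,0]],
  [1,[45,-30,0],[0,0,0]],
  [1,[45,-30,0],[0,0,0]],
  [1,[0,-30,0],[0,0,0]],
  [1,[0,0,0],[0,0,0]],
  [1,[0,0,0],[0,0,0]],
])

```text
time_s: 15.28
ee_pos: [0.4679, -0.0392, 0.2676]
eef_rot: [3.141, 0.0, 1.535]
force: [0.8, -0.2, -0.7]
grip_width: 0.0006
grip_force: 0.0
```

Run:
```python
from h import *
for n in ("top","scene"):
    c=grips(n)
    cv2.imwrite(f"pics/{n}9.png",c["img"])
    for t in ("right_drum","right_stem","right_grip","jug","bowl","jar","bottle"): print(t,[(np.round(d["at"],3).tolist(),round(d["score"],2)) for d in ctrl.place_of(t,n)[:1]])
```

```text
top left 166 mean [0.4888 0.2376] angle -169.7 len 0.08 radius 0.074
top right 74 mean [ 0.5252 -0.2052] angle -42.5 len 0.195 radius 0.066
right_drum [([0.453, -0.373, 0.002], 0.86)]
right_stem [([0.46, -0.211, 0.213], 0.65)]
right_grip [([0.533, -0.214, 0.211], 0.95)]
jug [([0.569, 0.203, 0.0], 0.84)]
bowl [([0.474, -0.162, 0.003], 0.94)]
jar [([0.511, 0.019, 0.001], 0.61)]
bottle [([0.733, 0.001, -0.003], 0.61)]
scene left 88 mean [0.4903 0.2342] angle -170.2 len 0.077 radius 0.073
scene right 151 mean [ 0.5371 -0.2174] angle -0.9 len 0.081 radius 0.078
right_drum [([0.455, -0.379, 0.002], 0.78)]
right_stem [([0.458, -0.215, 0.215], 0.66)]
right_grip [([0.531, -0.22, 0.21], 0.65)]
jug [([0.57, 0.203, -0.0], 0.68)]
bowl [([0.474, -0.159, 0.002], 0.74)]
jar [([0.514, 0.014, -0.004], 0.66)]
bottle [([0.733, -0.0, -0.0], 0.7)]
```

View pics/top9.png

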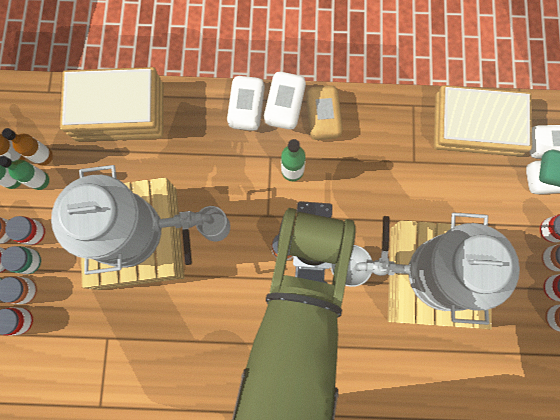

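The top view shows both levers square across their pipes, the left grip at (187,248) and the right at (386,233). The loose things stand where they were and the arm is clear of everything.

```bash
python3 -c "
from station import ctrl
print(ctrl.hand_in())"
```

```text
the job is handed in; nothing more can be done
None
```

Both taps are shut, each lever pushed against its stop with about 16 N and square across its pipe in the last pictures; the jug, bowl, bottle and jar stayed in place, and the job is handed in, with no verdict returned.

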